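# Fit the keyed crank arm to the rocker drive and start it

## Robot

A 6-joint arm with a two-finger parallel gripper is mounted at the origin on a cart in front of the work surface, level with it; the furniture and walls round the work are solid. World frame = base frame: x ahead of the robot, y to its left, z up, the work surface at z = 0. Lengths are in m, angles in rad, forces in N, time in s.
With the tool pointing down it reaches from about 0.35 to 0.775 m from the base axis. Payload 7.3 kg.
Tool frame: the origin (TCP) lies at the very end of the fingers, on their centre line; the grasp point (between the pads) lies 19 mm behind it; z points along the fingers, y is the line along which they close (so a half turn about z gives the same grasp; the last joint's range is limited). The gripper opens to 92 mm and grips with 3 to 60 N. Pads are 19 mm wide; open, the fingers measure 130 mm over their backs; the gripper's body (75 mm by 190 mm) begins 47 mm behind the grasp point.
Start: joints at [1.125, 0.342, 1.524, -0, 1.275, -0.146], TCP at [0.155, 0.502, 0.195] pointing down, gripper open.
Joint ranges: [-2.53, 2.53], [-0.77, 2.02], [0.04, 2.7], [-1, 4.14], [0.28, 2.66], [-3.11, 3.11]. Speed limits (rad/s): [2.57, 2.57, 3.14, 3.14, 3.14, 3.14].

## Interface

Orientations are given as [roll, pitch, yaw] about the fixed x, y, z axes, in that order (R = Rz(yaw) Ry(pitch) Rx(roll)).
In Python, from cell import robot gives the robot as it stands.
- The arm moves only by the tool apply_moves, never from a script. Its argument "motion" is text: rows parted by semicolons, each of 7 numbers parted by spaces: the opening in per cent of the stroke, from 0 (shut) to 100 (fully open), then the shift along the tool's x, y, z in cm, then the turn, a rotation vector about the tool's x, y, z in rad. A call has 1 to 20 rows; each row shifts and turns the commanded pose from where the row before left it, along the tool's axes as they then stand; what a row does not reach is not made up. A row lasts 1/8 s, in which the tool goes at most 62.5 mm and 10.7 degrees, less where a joint would pass 70% of its speed; a pose out of reach is approached as far as the arm can. A call with a gripper value outside its range is refused whole. The fingers move at their own pace and stop on an object; "force" is the grip in N (left out, the last holds). Time passes only in rows, so rows that do not move let the fingers close. It gives the time, the measured TCP pose, the force, the opening and the grip force at its end, in the units of the state.
- robot.observe(): the state, without advancing time (a new reading comes with each control period).
- robot.read_camera(name): name is "scene" or "top" or "wrist"; returns a dict with "img" (480x640x3 uint8, red, green, blue), "fovy" (degrees; the focal length in pixels is half the picture's height over the tangent of half this angle, whatever the lens; pixels are square), "cx", "cy" (the principal point, pixels), "k1" (the pictures are not rectified: a ray, as slopes to the right and down, at radius r is drawn at 1 + k1 r^2 times it, then the intrinsics apply), "R" (3x3) and "t" (3): a world point X has camera coordinates R X + t; the wrist camera has in their place "hand_eye" (4x4, takes a point from camera to tool coordinates, whose origin is the TCP and whose axes are the flange's). Camera axes: x right, y down, z forward; pixel columns grow to the right and rows downward; lengths in m; the calibration is good to about 2 mm. A picture is of the moment at which its call begins: read the wrist's pose just before it. There is no depth.
- robot.hand_in(): hands the job in; it is judged then, once.
Trained networks look in a picture, given as the dict that the camera call returned (one of the last four; its "shot" number tells which), for a name from the list of things; names that differ only in an ending like _2 or _b are one class to them, and where a whole thing is asked for, a point or a joint stands for the part that bears it (a point fixed in the world has none). Each returns a list of dicts, best first, with "score" (0 to 1); they miss things now and then, are a little off and sometimes report something else, mostly with a low value. They report only what shows in the picture. A call takes as long as a camera call. They do not tell look-alikes from the thing itself.
- robot.search_frame(target, picture): "centre" ([x, y, z] in m, in world coordinates, good to about 4 mm: the middle of the surface that is visible of it).
- robot.trace(target, picture): "pixels" (480x640 bool, what is visible of it).
The state is a dict: "time": time; "qpos": joint angles; "qvel": joint speeds; "joint_efforts": joint torques, N m; "tool_pos": TCP position; "tool_rot": TCP orientation; "contact_force": force on the tool from outside, world axes, zero at the start; "torque": the same for the moment, N m; "opening": finger opening in m; "grip_force": force on a finger pad.
Only numpy, scipy, OpenCV 4.12 (cv2) and the standard library are available. Lean on these libraries where they do the work, as an engineer would, in place of code of your own. Each camera call takes 0.05 s, during which the arm holds its last target. There are 200 camera calls.

## Task

Fit the loose crank arm onto the shaft of the rocker drive: the shaft's key may stand at any angle within about 45 degrees of the drive's front, so turn the arm until its keyway finds the key and the hub slides down fully home on the shoulder. Then turn the drive's spring-return key switch clockwise to its stop, hold it there for a moment and let it spring back to the run position, leaving the arm seated. Do not disturb the sample cup, the timer and the stapler.

Things in the scene. Friction and masses are not known exactly. Their poses are not given: they have to be found in the camera images.
- hub_center (a point): Centre of the loose aluminium crank arm's hub: on the bore's axis, half-way up the 44 mm high hub, z up. Hub 44 mm along x, 34 mm along y (grasp across y). Bore 18.4 mm through along z; its keyway, 9.6 mm wide out to radius 15.5 mm, runs full height on the -x side. Starts foot down on the worktop, yaw within 0.5 rad of 0. 0.15 to 0.3 kg.
- hub_foot (a point): Same crank arm and axes: the bore's axis at the hub's underside. From the foot a flat arm, 16 mm wide and 12 mm high, runs along -x (the keyway side) to a 22 mm round boss 75 mm from the axis with an upright 10 mm pin, top 45 mm above the foot; a dark counterweight, 30 mm wide and 18 mm high, reaches 46 mm along +x.
- shaft_seat (a point): Centre of the steel shoulder (44 mm round) on the deck of the fixed rocker drive, on the upright shaft's axis, 56 mm above the worktop; the hub's underside rests here when home. White housing 160 mm along x, 210 mm along y, grey deck 50 mm high; axes are the housing's, front is -x (not the key's direction).
- shaft_top (a point): Top of the fixed 16 mm shaft, 40 mm above the shoulder, last 5 mm tapered; same axes as the housing. A key 6 mm wide, out to radius 14 mm, stands from the shoulder to 20 mm above it; an unaligned hub rests on it 20 mm above home. The key's angle is not given: it points to the front (-x) within 0.75 rad either side. The keyway clears it by 0.13 rad each way.
- key_grip (a point): Centre of the black bow of the switch key on the drive's deck, 120 mm to the -y side of the shaft: 30 mm along x, 9 mm thick along y (grasp across y), 28 mm high (top 14 mm above, underside 14 mm below this point). The 36 mm round bezel's top is 22 mm below this point. Turns about the vertical through this point.
- key (a joint): Angle of the key in rad: 0 = run position, where it rests by its spring; grows clockwise seen from above to the stop at 0.9 (start). The spring pulls it back to 0 with 0.12 N m per rad.
- cup_center (a point): Bystander: centre of the white-lidded sample cup, 58 mm round, 62 mm high.
- bench_timer_center (a point): Bystander: centre of the white bench timer, 50 x 66 x 58 mm high.
- desk_stapler_center (a point): Bystander: centre of the black desk stapler, 38 x 138 x 56 mm high.
Things that resemble listed ones, but are neither listed nor needed, are in the scene too. Leave any pink look-alike of the part that bears hub_center alone.

How it is judged:
On the way, in this order (a step that is already met when the one before it is completed fails the run):
1. the crank arm's hub is fully home on the shaft (distance between hub_foot and shaft_seat below 0.005 m and angle between hub_foot's own z axis and vertical below 0.08 rad), for 0.2 s.
2. the key is held turned to start (beyond 0.7 rad) (value of joint key above 0.7 rad), for 0.2 s.
At the end, for the whole second after the job is handed in: The crank arm stands upright (within 0.08 rad) on the shaft with the centre of its hub's underside within 5 mm of the centre of the shoulder, and the key has sprung back to run (below 0.12 rad) (all of step 1 and value of joint key below 0.12 rad); the robot touches nothing.
It fails at once if the sample cup is moved more than 30 mm (distance of cup_center from where it was at the start of the episode above 0.03 m).
It fails at once if the timer is moved more than 30 mm (distance of bench_timer_center from where it was at the start of the episode above 0.03 m).
It fails at once if the stapler is moved more than 30 mm (distance of desk_stapler_center from where it was at the start of the episode above 0.03 m).
It also fails if it takes over 54 s, if anything falls off the work surface, if the arm or the gripper's body presses on something with over 40 N, if the wrist force passes 120 N, or if a joint passes its speed limit or range.

## Working session

There is one attempt and no reset: what is moved stays moved. The work goes in short steps, Python scripts to look and compute and a tool call to move; the robot and the scene stay as the last step left them, time stands still between calls to the robot, and variables do not carry over. Pictures are saved under pics/ and viewed, at most 10 in all, crops included, and the job is handed in when it is done.

Besides the shell and the picture viewer there is one more tool, called after "Request:" as name(argument=value, ...) on one line, values as JSON. apply_moves: Moves the arm, as the interface text tells. Its arguments: {"type":"object","properties":{"motion":{"type":"string"},"force":{"type":"number"}},"required":["motion"]}

```bash
mkdir -p pics
cat > h.py <<'E'
import numpy as np, cv2
from cell import robot
def save(p,n): cv2.imwrite('pics/'+n,cv2.cvtColor(p,cv2.COLOR_RGB2BGR))
E
python3 - <<'E'
from h import *
o=robot.observe(); print(o)
a=robot.read_camera('scene'); b=robot.read_camera('top')
for c,n in((a,'scene'),(b,'top')):
    save(c['img'],n+'1.png')
    print(n,c['fovy'],c['cx'],c['cy'],c['k1'],c['R'].tolist() if hasattr(c['R'],'tolist') else c['R'],c['t'])
    for t in ['hub_center','shaft_seat','shaft_top','key_grip','cup_center','bench_timer_center','desk_stapler_center']:
        for d in robot.search_frame(t,c)[:3]: print(t,np.round(d['centre'],4),round(d['score'],2))
print(robot.observe()['time'])
E
```

```text
{'time': 0.0, 'qpos': array([ 1.12501085e+00,  3.42738446e-01,  1.52502149e+00,  9.29758736e-06,
        1.27534524e+00, -1.46000013e-01]), 'qvel': array([ 0.00071523, -0.00083112, -0.00200553, -0.00123869, -0.00068648,
        0.00112295]), 'joint_efforts': array([-4.63854904e-04, -4.31241095e+01, -2.44217652e+01,  7.18839490e-02,
        5.60309656e-02, -6.01935858e-05]), 'tool_pos': array([0.15482445, 0.50119108, 0.19413525]), 'tool_rot': array([-3.14009752e+00, -2.28840659e-04,  2.84180430e+00]), 'contact_force': array([ 0.2928314 , -0.44793035,  0.23524984]), 'torque': array([-0.00869422, -0.02441484, -0.00772188]), 'grip_force': 0.0, 'opening': 0.09184039298094557}
scene 57.845307149570424 320.92725944984664 241.63212860496728 -0.016075014269679534 [[0.9031045768742267, -0.42939646216696165, -0.00456086694840949], [-0.22410540883101543, -0.4622243465103888, -0.8579775167367311], [0.366304366560798, 0.7758655371722224, -0.5136669925807492]] [-0.5187329   0.1087043   1.21682945]
hub_center [ 0.407  -0.2239  0.0234] 0.7
hub_center [ 0.5086 -0.3258  0.0191] 0.66
hub_center [ 0.4156
[... 397 characters left out ...]
op 54.76655964643626 318.7334140876354 240.8193110071262 0.038364464140847564 [[0.027242450661049262, -0.9993402034704492, 0.024020961879618073], [-0.9812827981620398, -0.03131740207268976, -0.19000865864137634], [0.19063556570917686, -0.018395055179565446, -0.9814885139581019]] [-0.14361389  0.52408379  1.25346834]
hub_center [ 0.4128 -0.6199  0.0213] 0.96
hub_center [ 0.5145 -0.3147  0.0219] 0.81
hub_center [ 0.4178 -0.2156  0.018 ] 0.74
shaft_seat [0.5608 0.1348 0.0512] 0.89
shaft_top [0.5642 0.1326 0.0512] 0.57
shaft_top [0.5057 0.3458 0.0512] 0.15
cup_center [ 0.3591 -0.0764  0.0658] 0.64
desk_stapler_center [0.5597 0.1308 0.0541] 0.68
desk_stapler_center [0.5067 0.3446 0.048 ] 0.67
0.8
```

View pics/scene1.png

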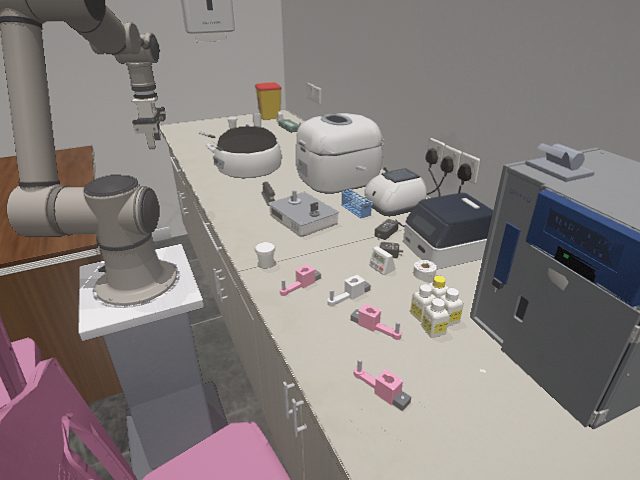

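View pics/top1.png

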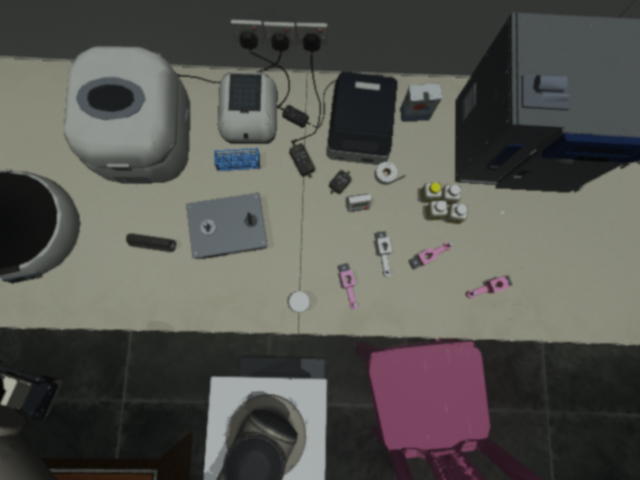

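The top view shows four crank arms: silver at (385,240), and pink at (347,280), (430,257) and (490,287). The silver one fits "aluminium", and in the scene view it is at (354,288). The drive is at (228,225), with its shaft at (208,226) and its key at (251,219). I'll confirm with an enlarged crop.

```bash
cat >> h.py <<'E'
def K(c):
    f=240/np.tan(np.radians(c['fovy'])/2); return f
def proj(c,X,R=None,t=None):
    R=np.array(c['R']) if R is None else R; t=np.array(c['t']) if t is None else t
    p=R@np.array(X)+t; s=p[:2]/p[2]; s=s*(1+c['k1']*(s@s)); return K(c)*s+[c['cx'],c['cy']]
def ray(c,uv,R=None,t=None):
    R=np.array(c['R']) if R is None else R; t=np.array(c['t']) if t is None else t
    d=(np.array(uv,float)-[c['cx'],c['cy']])/K(c); s=d.copy()
    for _ in range(20): s=d/(1+c['k1']*(s@s))
    return -R.T@t, R.T@np.array([s[0],s[1],1])
def atz(c,uv,z,R=None,t=None):
    o,d=ray(c,uv,R,t); return o+d*(z-o[2])/d[2]
from scipy.spatial.transform import Rotation as Ro
def wrist():
    o=robot.observe(); c=robot.read_camera('wrist')
    T=np.eye(4); T[:3,:3]=Ro.from_euler('xyz',o['tool_rot']).as_matrix(); T[:3,3]=o['tool_pos']
    M=np.linalg.inv(T@np.array(c['hand_eye'])); c['R'],c['t']=M[:3,:3],M[:3,3]; return c
E
python3 - <<'E'
from h import *
a=robot.read_camera('scene'); b=robot.read_camera('top')
for X in ([.5086,-.3258,.019],[.5145,-.3147,.022]): print(proj(a,X),proj(b,X))
i1=cv2.resize(b['img'][180:310,180:410],None,fx=3.4,fy=3.4,interpolation=cv2.INTER_CUBIC)[:,:780]
save(i1,'c1.png')
print('hub',atz(b,(385,238),.044),'pin',atz(b,(388,271),.045),'shaft',atz(b,(208,226),.096),'key',atz(b,(251,219),.095))
for uv in [(187,205),(260,194),(267,246),(195,257)]: print(atz(b,uv,.05))
c=wrist(); print(c['hand_eye'],c['fovy'],c['k1'])
E
```

```text
[351.53464801 290.74881986] [386.7738067  251.77202367]
[351.49691144 286.94688106] [383.10058895 249.45926015]
hub [ 0.54384063 -0.31655739  0.044     ] pin [ 0.44946259 -0.32479162  0.045     ] shaft [0.55093327 0.17453042 0.096     ] key [0.57460959 0.05965549 0.095     ]
[0.61997274 0.24813575 0.05      ]
[0.65974998 0.04393138 0.05      ]
[0.50904797 0.01667185 0.05      ]
[0.47176592 0.21422519 0.05      ]
[[ 9.75725945e-04 -9.67787320e-01 -2.51767255e-01  6.65734503e-02]
 [ 9.99999496e-01  8.84669957e-04  4.74855580e-04 -8.99763685e-04]
 [-2.36828283e-04 -2.51767591e-01  9.67787696e-01 -1.88911997e-01]
 [ 0.00000000e+00  0.00000000e+00  0.00000000e+00  1.00000000e+00]] 60.0165014355122 -0.016828153858353102
```

View pics/c1.png

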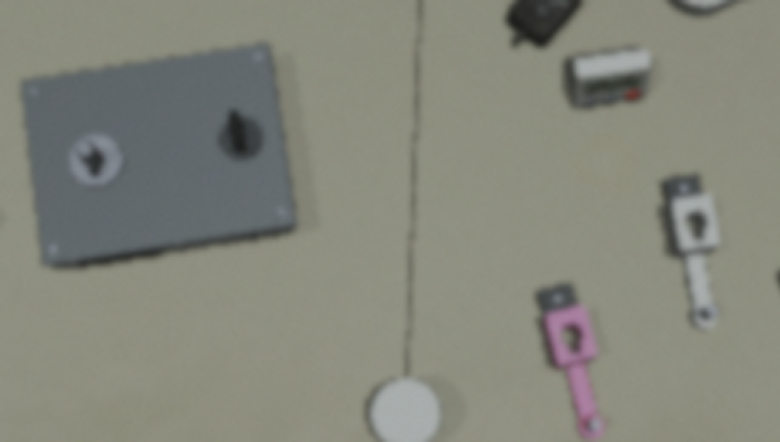

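The crop confirms it: the silver crank's hub is at px ≈(384,245), its keyway faces the pin at (388,273), and the pink one is separate. On the way I'll pass over the drive for a close look.

```bash
cat >> h.py <<'E'
def plan(target,psi,n,op=100,cur=None):
    """rows from the measured pose to target (x,y,z), tool down with yaw psi; psi turns the short numeric way (no wrap)"""
    o=robot.observe(); P=np.array(o['tool_pos']) if cur is None else np.array(cur[0]); R=Ro.from_euler('xyz',o['tool_rot']) if cur is None else Ro.from_euler('xyz',cur[1])
    G=Ro.from_euler('xyz',[np.pi,0,psi]); y0=R.as_euler('xyz')[2]
    dy=psi-y0; out=[]
    for i in range(n):
        k=n-i; d=R.inv().apply((np.array(target)-P)/k)*100
        cur_y=y0+dy*i/n; Gi=Ro.from_euler('xyz',[np.pi,0,y0+dy*(i+1)/n])
        rv=(R.inv()*Gi).as_rotvec()
        d=np.round(d,2); rv=np.round(rv,3); P=P+R.apply(d/100); R=R*Ro.from_rotvec(rv)
        out.append(' '.join('%g'%v for v in [op,*d,*rv]))
    print('; '.join(out)); return P,R.as_euler('xyz')
E
python3 - <<'E'
from h import *
b=robot.read_camera('top')
h=atz(b,(383.8,245.3),.044);p=atz(b,(387.6,273.2),.045);print(h,p,np.arctan2(*(h-p)[1::-1]))
plan((.53,.14,.24),.19,15)
E
```

```text
[ 0.52259844 -0.31314615  0.044     ] [ 0.44322522 -0.32365634  0.045     ] 0.1316489335536359
100 -3.1 -1.56 -0.3 0 0 0.177; 100 -3.33 -0.99 -0.3 0 0 0.177; 100 -3.45 -0.39 -0.3 0 -0 0.176; 100 -3.47 0.22 -0.3 0 -0 0.177; 100 -3.37 0.82 -0.3 0 -0 0.177; 100 -3.18 1.4 -0.3 0 -0 0.177; 100 -2.88 1.94 -0.3 0 -0 0.177; 100 -2.49 2.42 -0.3 0 -0 0.176; 100 -2.03 2.82 -0.3 0 -0 0.177; 100 -1.5 3.13 -0.3 0 -0 0.177; 100 -0.93 3.35 -0.3 0 -0 0.177; 100 -0.32 3.46 -0.3 -0 -0 0.176; 100 0.28 3.46 -0.31 -0 -0 0.177; 100 0.89 3.36 -0.3 -0 -0 0.177; 100 1.47 3.14 -0.31 -0 -0 0.177
```

Request:
apply_moves(motion="100 -3.1 -1.56 -0.3 0 0 0.177; 100 -3.33 -0.99 -0.3 0 0 0.177; 100 -3.45 -0.39 -0.3 0 0 0.177; 100 -3.47 0.22 -0.3 0 0 0.177; 100 -3.37 0.82 -0.3 0 0 0.177; 100 -3.18 1.4 -0.3 0 0 0.177; 100 -2.88 1.94 -0.3 0 0 0.177; 100 -2.49 2.42 -0.3 0 0 0.177; 100 -2.03 2.82 -0.3 0 0 0.177; 100 -1.5 3.13 -0.3 0 0 0.177; 100 -0.93 3.35 -0.3 0 0 0.177; 100 -0.32 3.46 -0.3 0 0 0.177; 100 0.28 3.46 -0.3 0 0 0.177; 100 0.89 3.36 -0.3 0 0 0.177; 100 1.47 3.14 -0.3 0 0 0.177; 100 0 0 0 0 0 0; 100 0 0 0 0 0 0")

```text
time: 3.12
tool_pos: [0.529, 0.1398, 0.2396]
tool_rot: [-3.141, 0.001, 0.188]
contact_force: [-0.3, 1.0, -0.4]
opening: 0.0922
grip_force: 0.0
```

Run:
```python
from h import *
c=wrist(); print(robot.observe()['tool_pos'],robot.observe()['tool_rot']); save(c['img'],'w1.png'); np.save('w1.npy',c,allow_pickle=True)
for t in ['shaft_seat','shaft_top','key_grip']:
    for d in robot.search_frame(t,c)[:2]: print(t,np.round(d['centre'],4),round(d['score'],2),proj(c,d['centre']))
plan((.5,-.31,.24),.13,10)
```

```text
[0.52880133 0.14004117 0.23972046] [-3.14117582e+00  5.53606121e-04  1.88778301e-01]
shaft_seat [0.5691 0.1401 0.046 ] 0.58 [322.58172363 165.3573617 ]
shaft_top [0.5753 0.1356 0.0511] 0.57 [328.94594292 159.84292458]
key_grip [0.5808 0.0683 0.0908] 0.86 [413.66818236 172.1311537 ]
key_grip [0.575  0.1393 0.0487] 0.63 [324.76268965 159.22264323]
100 -1.13 4.37 -0 -0 -0 0.006; 100 -1.1 4.37 -0 -0 -0 0.006; 100 -1.08 4.38 -0 -0 -0 0.006; 100 -1.05 4.39 -0 -0 -0 0.005; 100 -1.03 4.39 -0 -0 -0 0.006; 100 -1 4.4 -0 -0 -0 0.006; 100 -0.97 4.41 -0 -0 -0 0.006; 100 -0.95 4.41 -0 -0 -0 0.006; 100 -0.92 4.42 -0.01 -0 -0 0.006; 100 -0.9 4.42 -0 -0 -0 0.006
```

View pics/w1.png

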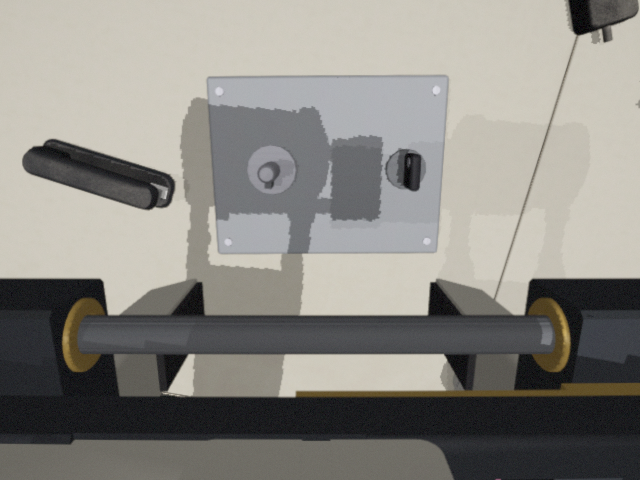

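The wrist view shows the drive, with its shoulder at (271,169), shaft top at (266,173) and switch bow at (412,171). The stapler is at (98,174) on the left. I'll enlarge the shaft to read the key's angle.

Run:
```python
from h import *
c=np.load('w1.npy',allow_pickle=True).item()
k=cv2.resize(c['img'][140:205,235:305],None,fx=8,fy=8,interpolation=cv2.INTER_CUBIC)
k=np.clip(k.astype(float)*1.3,0,255).astype('uint8'); save(k,'c2.png')
cs=[atz(c,uv,.05) for uv in [(208,77),(448,75),(438,252),(218,254)]]
for q in cs: print(q)
print('mid',np.mean(cs,0),'yaw',[np.arctan2(-(a-b)[0],(a-b)[1]) for a,b in((cs[0],cs[1]),(cs[3],cs[2]))])
print('shoulder',atz(c,(271.5,169),.056),'top',atz(c,(266,173),.096),'bow top',atz(c,(413,172),.05+.0+.05))
```

```text
[0.62435356 0.25095207 0.05      ]
[0.6646645  0.04951428 0.05      ]
[0.51049634 0.01710945 0.05      ]
[0.4692291 0.2217894 0.05     ]
mid [0.56718587 0.1348413  0.05      ] yaw [np.float64(0.19750715142005815), np.float64(0.19895120920949014)]
shoulder [0.55815116 0.18426136 0.056     ] top [0.55826532 0.18449351 0.096     ] bow top [0.5812055  0.07110016 0.1       ]
```

View pics/c2.png

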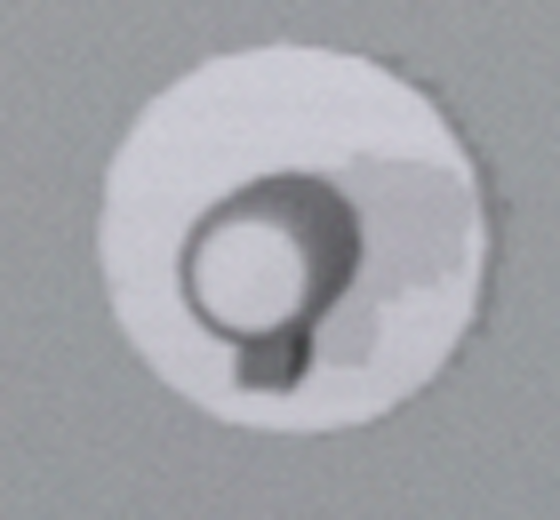

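Request:
apply_moves(motion="100 -1.1 4.4 0 0 0 0.006; 100 -1.1 4.4 0 0 0 0.006; 100 -1.1 4.4 0 0 0 0.006; 100 -1.1 4.4 0 0 0 0.006; 100 -1 4.4 0 0 0 0.006; 100 -1 4.4 0 0 0 0.006; 100 -1 4.4 0 0 0 0.006; 100 -0.9 4.4 0 0 0 0.006; 100 -0.9 4.4 0 0 0 0.006; 100 -0.9 4.4 0 0 0 0.006; 100 0 0 0 0 0 0; 100 0 0 0 0 0 0")

```text
time: 4.82
tool_pos: [0.4999, -0.3101, 0.2397]
tool_rot: [-3.141, 0.0, 0.128]
contact_force: [-0.5, -0.8, 1.3]
opening: 0.0918
grip_force: 0.0
```

Run:
```python
from h import *
o=robot.observe();print(o['time'],o['tool_pos'],o['tool_rot'])
c=wrist(); save(c['img'],'w2.png'); np.save('w2.npy',c,allow_pickle=True)
for d in robot.search_frame('hub_center',c)[:2]: print(np.round(d['centre'],4),round(d['score'],2),proj(c,d['centre']))
```

```text
4.825 [ 0.49987193 -0.31009002  0.23972941] [-3.14075752e+00  1.76804520e-05  1.27501370e-01]
[ 0.4986 -0.4356  0.0216] 0.8 [439.03876435 221.39003198]
[ 0.5191 -0.3153  0.0182] 0.67 [322.54540848 185.11535766]
```

View pics/w2.png

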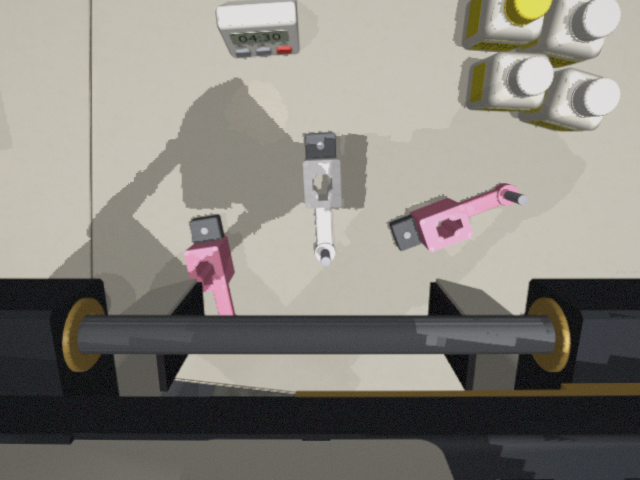

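The key points nearly straight to the housing's front, with its end at px ≈(267.8,188). In the wrist view the silver crank's hub is at (322,185) and its pin at (326,256), with pink look-alikes on either side. I'll refine with one crop.

Run:
```python
from h import *
c=np.load('w2.npy',allow_pickle=True).item()
save(cv2.resize(c['img'][125:270,285:365],None,fx=4,fy=4,interpolation=cv2.INTER_CUBIC),'c3.png')
d=np.load('w1.npy',allow_pickle=True).item()
f=lambda u,v:(235+(u+.5)/8-.5,140+(v+.5)/8-.5)
s=atz(d,f(294,237.5),.056);t=atz(d,f(248,277),.096);k=atz(d,f(265,387),.076)
print(s,t,k,'key',k[:2]-(s+t)[:2]/2)
v=k[:2]-(s+t)[:2]/2; print(np.hypot(*v),'keyway yaw',np.arctan2(-v[1],-v[0]))
m=atz(d,f(265,387),.076)-atz(d,f(272,345),.076); print(m)
```

```text
[0.5579034 0.1843891 0.056    ] [0.55727662 0.18468596 0.096     ] [0.54386719 0.18308571 0.076     ] key [-0.01372282 -0.00145183]
0.013799406650493076 keyway yaw 0.10540436645986584
[-4.52643290e-03  1.59958513e-05  0.00000000e+00]
```

View pics/c3.png

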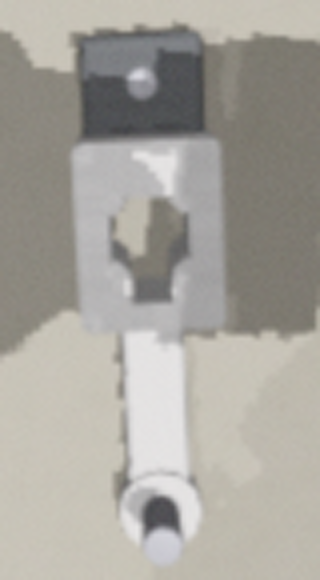

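Run:
```python
from h import *
c=np.load('w2.npy',allow_pickle=True).item()
f=lambda u,v:(285+(u+.5)/4-.5,125+(v+.5)/4-.5)
C=[atz(c,f(*p),.044) for p in [(73,143),(219,138),(224,328),(81,332)]]
h=np.mean(C,0);p=atz(c,f(163,547),.045)
print(h,p,'yaw pin',np.arctan2(*(h-p)[1::-1]),'len',np.linalg.norm((h-p)[:2]))
for a,b in((0,3),(1,2)): v=C[a]-C[b];print('side',np.hypot(*v[:2]),np.arctan2(v[1],v[0]))
for a,b in((0,1),(3,2)): v=C[a]-C[b];print('w',np.hypot(*v[:2]),np.arctan2(-v[0],v[1]))
```

```text
[ 0.52328132 -0.31379604  0.044     ] [ 0.44969842 -0.32690825  0.045     ] yaw pin 0.17634543247513565 len 0.0747420481717873
side 0.04359120326761332 0.16379926009675347
side 0.043770987659150745 0.16918052925349603
w 0.033249400811704216 0.1623142490853789
w 0.03348568628825506 0.15697460935306137
```

Run:
```python
from h import *
plan((.5233,-.3138,.06),.168,5)
```

```text
100 0.45 0.14 3.6 -0 -0 -0.008; 100 0.45 0.15 3.6 -0 -0 -0.008; 100 0.44 0.15 3.6 -0 -0 -0.008; 100 0.45 0.16 3.6 -0 -0 -0.008; 100 0.44 0.16 3.6 -0 -0 -0.007
```

Request:
apply_moves(motion="75 0.45 0.15 3.6 0 0 -0.008; 75 0.45 0.15 3.6 0 0 -0.008; 75 0.45 0.15 3.6 0 0 -0.008; 75 0.45 0.15 3.6 0 0 -0.008; 75 0.45 0.15 3.6 0 0 -0.008; 75 0 0 2.4 0 0 0; 75 0 0 2.4 0 0 0; 75 0 0 0 0 0 0; 30 0 0 0 0 0 0; 20 0 0 0 0 0 0; 20 0 0 0 0 0 0; 20 0 0 0 0 0 0", force=30)

```text
time: 6.42
tool_pos: [0.5233, -0.3152, 0.0124]
tool_rot: [3.142, -0.001, 0.167]
contact_force: [0.1, 4.0, 6.7]
opening: 0.0332
grip_force: 2.8
```

Request:
apply_moves(motion="20 0 0 0 0 0 0; 20 0 0 0 0 0 0; 20 0 0 -1 0 0 0; 20 0 0 -4 0 0 0; 20 0 0 -5 0 0 0; 20 0 0 -5 0 0 0; 20 0 0 -4 0 0 0; 20 0 0 0 0 0 0")

```text
time: 7.42
tool_pos: [0.5245, -0.3165, 0.206]
tool_rot: [3.136, -0.005, 0.167]
contact_force: [-0.1, -0.3, 0.0]
opening: 0.0184
grip_force: 0.0
```

Run:
```python
from h import *
o=robot.observe();print(o['time'],o['tool_pos'],o['contact_force'],o['grip_force'],o['opening'])
plan((.545,.1845,.20),.105,14,20)
```

```text
7.425 [ 0.5245199  -0.316512    0.20603706] [-0.13394856 -0.28234154  0.00922333] 0.0 0.018358104771882336
20 0.74 -3.5 0.03 0.006 -0.005 0.004; 20 0.72 -3.51 0.04 -0 -0 0.005; 20 0.71 -3.51 0.04 -0 -0 0.004; 20 0.69 -3.51 0.04 -0 -0 0.005; 20 0.67 -3.52 0.05 -0 -0 0.004; 20 0.66 -3.52 0.04 -0 -0 0.004; 20 0.65 -3.52 0.05 -0 -0 0.005; 20 0.63 -3.53 0.04 -0 -0 0.004; 20 0.62 -3.53 0.05 -0 -0 0.005; 20 0.6 -3.53 0.04 -0 -0 0.004; 20 0.58 -3.53 0.05 -0 -0 0.004; 20 0.57 -3.54 0.04 -0 -0 0.005; 20 0.55 -3.54 0.05 -0 -0 0.004; 20 0.53 -3.54 0.04 -0 -0 0.005
```

It slipped out. I'll look again before re-gripping.

Request:
apply_moves(motion="75 -0.5 0 -1 0 0 0; 75 -0.5 0 -1 0 0 0; 75 -0.5 0 -1 0 0 0; 75 0 0 0 0 0 0")

```text
time: 7.92
tool_pos: [0.5083, -0.3182, 0.2327]
tool_rot: [3.141, -0.001, 0.166]
contact_force: [-0.9, 0.4, 0.1]
opening: 0.0538
grip_force: 0.0
```

Run:
```python
from h import *
c=wrist(); np.save('w3.npy',c,allow_pickle=True);print(robot.observe()['tool_pos'],robot.observe()['tool_rot'])
a=c['img'][120:280,270:380]
save(cv2.resize(a,None,fx=3.7,fy=3.7,interpolation=cv2.INTER_CUBIC),'c4.png')
```

```text
[ 0.50827939 -0.31796073  0.23206562] [ 3.14127914e+00 -4.62047604e-04  1.66415235e-01]
```

View pics/c4.png

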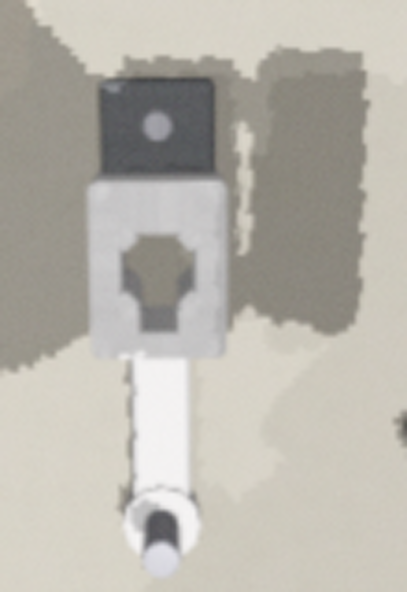

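The arm sits undisturbed and upright, with its hub at crop (158,267) and pin at (161,558). I'll re-grip with a full close command at higher force.

Run:
```python
from h import *
c=np.load('w3.npy',allow_pickle=True).item()
f=lambda u,v:(270+(u+.5)/3.7-.5,120+(v+.5)/3.7-.5)
C=[atz(c,f(*p),.044) for p in [(89,181),(226,181),(226,355),(90,355)]]
h=np.mean(C,0);p=atz(c,f(161,558),.045)
print(h,p,'yaw pin',np.arctan2(*(h-p)[1::-1]),np.linalg.norm((h-p)[:2]))
for a,b in((0,3),(1,2)): v=C[a]-C[b];print('side',np.hypot(*v[:2]),np.arctan2(v[1],v[0]))
P,E=plan((h[0],h[1],.06),.165,5,75)
```

```text
[ 0.52360491 -0.31375312  0.044     ] [ 0.4502773  -0.32683006  0.045     ] yaw pin 0.17648049298957766 0.07448452593333361
side 0.04297158465877891 0.15999047254577567
side 0.04297512813134128 0.17610248589992963
75 0.31 -0.03 3.44 0 -0 0; 75 0.32 -0.03 3.44 0 -0 0.001; 75 0.31 -0.04 3.44 0 -0 -0; 75 0.32 -0.03 3.44 0 -0 0; 75 0.31 -0.04 3.45 0 -0 0
```

Request:
apply_moves(motion="75 0.32 -0.05 3.4 0 0 0; 75 0.32 -0.05 3.5 0 0 0; 75 0.32 -0.05 3.5 0 0 0; 75 0.32 -0.05 3.4 0 0 0; 75 0.32 -0.05 3.4 0 0 0; 75 0 0 2.5 0 0 0; 75 0 0 2.5 0 0 0; 75 0 0 0 0 0 0; 0 0 0 0 0 0 0; 0 0 0 0 0 0 0; 0 0 0 0 0 0 0; 0 0 0 0 0 0 0; 0 0 0 0 0 0 0; 0 0 0 0 0 0 0", force=50)

```text
time: 9.72
tool_pos: [0.5239, -0.3127, 0.0102]
tool_rot: [3.141, -0.0, 0.167]
contact_force: [-1.6, 0.4, 3.8]
opening: 0.0313
grip_force: 50.0
```

Request:
apply_moves(motion="0 0 0 -1 0 0 0; 0 0 0 -4 0 0 0; 0 0 0 -5 0 0 0; 0 0 0 -5 0 0 0; 0 0 0 -4 0 0 0; 0 0 0 0 0 0 0")

```text
time: 10.48
tool_pos: [0.525, -0.3137, 0.2034]
tool_rot: [3.136, -0.005, 0.167]
contact_force: [0.6, -0.2, -2.9]
opening: 0.0313
grip_force: 50.0
```

Run:
```python
from h import *
o=robot.observe();print(o['time'],o['tool_pos'],o['tool_rot'],o['contact_force'],o['grip_force'],o['opening'])
plan((.5575,.1845,.20),.105,14,0)
```

```text
10.475 [ 0.52501929 -0.3136758   0.20336946] [ 3.13648808 -0.00474665  0.16677572] [ 0.61032577 -0.23801857 -2.93674347] 49.993876218795776 0.03129849704522566
0 0.82 -3.47 0.01 0.005 -0.005 0.004; 0 0.81 -3.47 0.02 0 0 0.005; 0 0.79 -3.48 0.02 0 0 0.004; 0 0.77 -3.48 0.02 0 0 0.005; 0 0.76 -3.49 0.02 0 0 0.004; 0 0.74 -3.49 0.03 0 0 0.004; 0 0.73 -3.49 0.02 0 0 0.005; 0 0.71 -3.49 0.03 0 0 0.004; 0 0.7 -3.5 0.02 0 0 0.005; 0 0.68 -3.5 0.03 0 0 0.004; 0 0.66 -3.5 0.02 0 0 0.005; 0 0.65 -3.51 0.03 0 0 0.004; 0 0.63 -3.51 0.02 0 0 0.004; 0 0.62 -3.51 0.03 0 0 0.005
```

Request:
apply_moves(motion="0 0.8 -3.5 0 0 0 0.0045; 0 0.8 -3.5 0 0 0 0.0045; 0 0.8 -3.5 0 0 0 0.0045; 0 0.8 -3.5 0 0 0 0.0045; 0 0.8 -3.5 0 0 0 0.0045; 0 0.7 -3.5 0 0 0 0.0045; 0 0.7 -3.5 0 0 0 0.0045; 0 0.7 -3.5 0 0 0 0.0045; 0 0.7 -3.5 0 0 0 0.0045; 0 0.7 -3.5 0 0 0 0.0045; 0 0.65 -3.5 0 0 0 0.0045; 0 0.65 -3.5 0 0 0 0.0045; 0 0.6 -3.5 0 0 0 0.0045; 0 0.6 -3.5 0 0 0 0.0045; 0 0 0 0 0 0 0; 0 0 0 0 0 0 0")

```text
time: 12.48
tool_pos: [0.5547, 0.186, 0.1982]
tool_rot: [3.141, 0.003, 0.104]
contact_force: [-0.5, -0.5, -2.9]
opening: 0.0315
grip_force: 50.0
```

Run:
```python
from h import *
o=robot.observe();print(o['time'],o['tool_pos'],o['tool_rot'],o['contact_force'],o['grip_force'],o['opening'])
c=wrist(); np.save('w4.npy',c,allow_pickle=True); save(c['img'],'w4.png')
P=o['tool_pos']; print('tcp px',proj(c,P),'hub top',proj(c,P+[0,0,.034]))
plan((.5575,.1845,.13),.105,4,0)
```

```text
12.475 [0.55474892 0.18597927 0.19819708] [3.14090021e+00 2.97952175e-03 1.04071741e-01] [-0.45612714 -0.46653961 -2.9323806 ] 49.993886947631836 0.03150306405688161
tcp px [313.36875305 278.83809361] hub top [312.94231797 307.69931479]
0 0.06 0.03 1.72 0.001 0.002 -0; 0 0.06 0.04 1.71 -0 0 -0.001; 0 0.06 0.04 1.72 -0 0 -0; 0 0.06 0.03 1.71 -0 0 -0.001
```

View pics/w4.png

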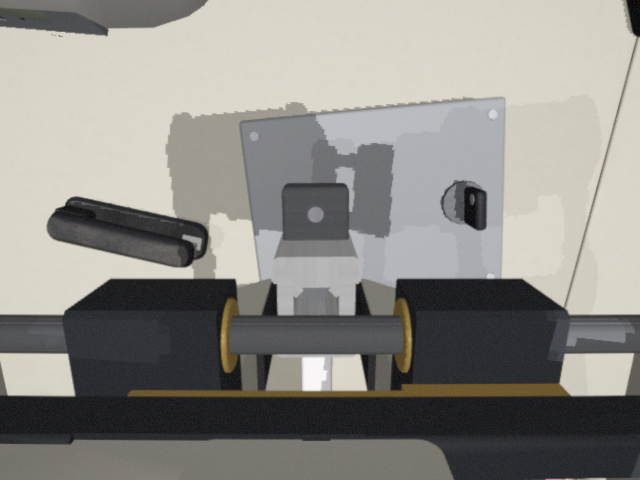

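The gripper's own parts are symmetric about column 316.5, but the calibration predicts 313. So the camera reads about 1.4 mm too far toward −y, and I'll aim for shaft ≈(0.5577, 0.1858).

Request:
apply_moves(motion="0 0.1 0.02 2 0 0 0; 0 0.1 0.02 2 0 0 0; 0 0.1 0.01 2 0 0 0; 0 0 0 1.9 0 0 0; 0 0 0 0 0 0 0; 0 0 0 0 0 0 0")

```text
time: 13.28
tool_pos: [0.5591, 0.1858, 0.1215]
tool_rot: [-3.141, -0.001, 0.103]
contact_force: [1.2, 0.6, -1.7]
opening: 0.0311
grip_force: 50.0
```

Run:
```python
from h import *
for _ in range(4):
    robot.read_camera('wrist'); o=robot.observe(); print(o['time'],o['tool_pos'],o['tool_rot'],o['contact_force'])
```

```text
13.325 [0.55926151 0.18600553 0.12183634] [-3.14138396e+00 -1.70419050e-03  1.03100483e-01] [ 1.21268866 -0.06873019 -2.31701735]
13.375 [0.55926778 0.18614612 0.12188894] [-3.14137367e+00 -1.90307215e-03  1.03340389e-01] [-0.02820499  0.21800729 -3.23972259]
13.425 [0.5591772  0.18625494 0.12181015] [-3.14138433e+00 -1.80462172e-03  1.03567804e-01] [-0.45156715 -0.91985068 -1.30983315]
13.475 [0.55905737 0.1863349  0.12169396] [-3.14139884e+00 -1.57752805e-03  1.03702983e-01] [ 0.71597993  0.29977269 -3.21571101]
```

Request:
apply_moves(motion="0 -0.1 0.05 0.5 0 0 0; 0 0 0 0.5 0 0 0; 0 0 0 0 0 0 0; 0 0 0 0 0 0 0; 0 0 0 0.4 0 0 0; 0 0 0 0.3 0 0 0; 0 0 0 0 0 0 0; 0 0 0 0 0 0 0")

```text
time: 14.48
tool_pos: [0.5577, 0.1858, 0.1039]
tool_rot: [-3.142, -0.0, 0.104]
contact_force: [0.0, 0.1, -3.1]
opening: 0.031
grip_force: 50.0
```

Request:
apply_moves(motion="0 0 0 0.4 0 0 0; 0 0 0 0.4 0 0 0; 0 0 0 0.4 0 0 0; 0 0 0 0 0 0 0; 0 0 0 0 0 0 0")

```text
time: 15.1
tool_pos: [0.5577, 0.1858, 0.0918]
tool_rot: [-3.141, -0.0, 0.104]
contact_force: [0.2, 0.0, -3.2]
opening: 0.0316
grip_force: 50.0
```

Clean, so the shaft is in the bore. Next, down past the key top (TCP 0.086).

Request:
apply_moves(motion="0 0 0 0.4 0 0 0; 0 0 0 0.3 0 0 0; 0 0 0 0.3 0 0 0; 0 0 0 0 0 0 0; 0 0 0 0 0 0 0")

```text
time: 15.72
tool_pos: [0.5578, 0.1857, 0.0819]
tool_rot: [-3.142, -0.0, 0.104]
contact_force: [0.4, 0.2, -3.5]
opening: 0.0316
grip_force: 50.0
```

Request:
apply_moves(motion="0 0 0 0.4 0 0 0; 0 0 0 0.4 0 0 0; 0 0 0 0.4 0 0 0; 0 0 0 0.2 0 0 0; 0 0 0 0.1 0 0 0; 0 0 0 0.1 0 0 0; 0 0 0 0 0 0 0; 0 0 0 0 0 0 0")

```text
time: 16.73
tool_pos: [0.5579, 0.1858, 0.0663]
tool_rot: [-3.141, -0.001, 0.104]
contact_force: [-0.6, -0.9, 2.5]
opening: 0.0316
grip_force: 50.0
```

The hub is home: the foot is at 0.0663−0.0102 ≈ 0.056 and contact force has appeared. Releasing and lifting.

Request:
apply_moves(motion="0 0 0 0.1 0 0 0; 0 0 0 0 0 0 0; 65 0 0 0 0 0 0; 65 0 0 0 0 0 0; 65 0 0 0 0 0 0; 65 0 0 0 0 0 0; 65 0 0 -1 0 0 0; 65 0 0 -4 0 0 0; 65 0 0 -4 0 0 0; 55 0 0 -1 0 0 0; 55 0 0 0 0 0 0")

```text
time: 18.1
tool_pos: [0.5578, 0.1858, 0.1652]
tool_rot: [-3.141, -0.001, 0.104]
contact_force: [-0.1, -0.2, -1.0]
opening: 0.0511
grip_force: 0.0
```

Run:
```python
from h import *
c=wrist(); o=robot.observe();print(o['time'],o['tool_pos'],o['tool_rot'],o['opening'])
save(c['img'],'w5.png')
for t in ['hub_center','key_grip']:
    for d in robot.search_frame(t,c)[:2]: print(t,np.round(d['centre'],4),round(d['score'],2),proj(c,d['centre']))
d=np.load('w1.npy',allow_pickle=True).item()
g=cv2.cvtColor(d['img'],cv2.COLOR_RGB2GRAY)[145:195,385:430]; m=(g<45).astype('uint8')
print('key rect',cv2.minAreaRect(cv2.findNonZero(m)))
plan((.5813,.0681,.16),.198,5,50)
```

```text
18.15 [0.55712991 0.1856288  0.1640539 ] [3.14154641e+00 1.21175584e-03 1.03792213e-01] 0.050852850762128525
hub_center [0.5671 0.1873 0.0924] 0.96 [313.19284674 226.87125177]
hub_center [0.5826 0.0701 0.0867] 0.7 [492.79843333 220.37302767]
key rect ((26.271821975708008, 26.0635929107666), (15.430724143981934, 35.75533676147461), 2.862405300140381)
50 0.25 2.39 0.06 0 0.003 -0.019; 50 0.2 2.39 0.07 0 -0 -0.019; 50 0.15 2.39 0.06 0 -0 -0.019; 50 0.11 2.4 0.07 0 -0 -0.018; 50 0.06 2.4 0.06 0 0 -0.019
```

View pics/w5.png

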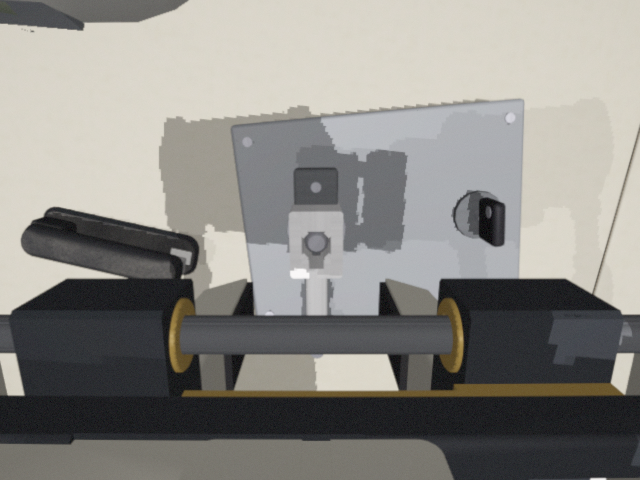

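The picture shows the hub seated on the shaft at (316,242), with the key bow at (492,221) in its run position. Moving over the key, gripper half open.

Request:
apply_moves(motion="50 0.25 2.4 0 0 0 -0.019; 50 0.2 2.4 0 0 0 -0.019; 50 0.15 2.4 0 0 0 -0.019; 50 0.1 2.4 0 0 0 -0.019; 50 0.05 2.4 0 0 0 -0.019; 45 0 0 3 0 0 0; 45 0 0 2 0 0 0; 45 0 0 0 0 0 0; 45 0 0 0 0 0 0")

```text
time: 19.38
tool_pos: [0.5822, 0.068, 0.115]
tool_rot: [-3.142, -0.0, 0.199]
contact_force: [0.5, 0.1, 0.7]
opening: 0.0417
grip_force: 0.0
```

Request:
apply_moves(motion="45 0 0 2 0 0 0; 45 0 0 1.5 0 0 0; 45 0 0 0.8 0 0 0; 45 0 0 0.4 0 0 0; 45 0 0 0 0 0 0; 0 0 0 0 0 0 0; 0 0 0 0 0 0 0; 0 0 0 0 0 0 0; 0 0 0 0 0 0 0; 0 0 0 0 0 0 0", force=30)

```text
time: 20.62
tool_pos: [0.582, 0.068, 0.0678]
tool_rot: [-3.142, -0.0, 0.199]
contact_force: [0.6, 0.6, -0.8]
opening: 0.001
grip_force: 0.0
```

The fingers closed on nothing. My picture budget is used up, so I'll measure numerically.

Run:
```python
from h import *
d=np.load('w1.npy',allow_pickle=True).item()
g=cv2.cvtColor(d['img'],cv2.COLOR_RGB2GRAY)
c=wrist(); o=robot.observe()
print(o['time'],o['tool_pos'],o['opening'],'tcp px',proj(c,o['tool_pos']))
for t in ['key_grip']:
    for q in robot.search_frame(t,c)[:3]: print(t,np.round(q['centre'],4),round(q['score'],2))
    for q in robot.trace(t,c)[:2]:
        y,x=np.nonzero(q['pixels']); print(q['score'],x.min(),x.max(),y.min(),y.max(),len(x))
p=robot.read_camera('scene')
for q in robot.trace('key_grip',p)[:3]:
    y,x=np.nonzero(q['pixels']); print('scene',q['score'],x.min(),x.max(),y.min(),y.max(),len(x))
for X in([.5813,.0681,.092],[.5813,.0681,.064],[.5813,.0681,.056]): print('w1',proj(d,X),'scene',proj(p,X))
w5=cv2.cvtColor(cv2.imread('pics/w5.png'),cv2.COLOR_BGR2GRAY)
print('w1 gray');print(g[150:194:3,386:430:2])
print('w5 gray');print(w5[190:250:4,450:512:3])
```

```text
20.675 [0.58205233 0.06795978 0.06781873] 0.0003085682345623196 tcp px [313.31976899 278.60377663]
key_grip [0.5968 0.0658 0.0925] 0.93
key_grip [0.6101 0.1269 0.0554] 0.63
0.96 304 326 252 313 615
scene 0.39 310 317 202 212 71
scene 0.38 369 394 246 274 498
w1 [414.4021668  171.69740852] scene [313.84113893 201.69895833]
w1 [407.01060545 168.80473727] scene [313.94936911 209.29027475]
w1 [405.09831108 168.05658277] scene [313.97991288 211.43181689]
w1 gray
[[176 179 176 179 177 169 110  74  76  81  79  83 119 116 136 163 169 168
  169 166 166 168]
 [175 176 178 167 116 118 131  89  88  85  59  44  45  53  83 108 123 160
  167 167 166 167]
 [168 164  89 108 127 126  96  76  79  61  23  11   8  29  45  44  44  68
  145 168 166 168]
 [167 131 107 130 130 129  90  79  78  53  28  64  51  37  59  62  52  51
  123 159 168 168]
 [119 100 127 127 128 126  80  75  78  44  28  76  66  41  60  56  44  59
  123 126 165 167]
 [ 80 115 124 125 123 122  93  72  74  47  27  75  33  47  62  54  45  62
  120 121 162 166]
 [ 75 125 127 123 128 126  92  74  69  37  17  22  17  47  60  56  42  67
  123 
[... 1401 characters left out ...]
0 134 133 134  91  79  77  79  22  21   8  37  27  50  68  51
   73 169 171]
 [171 137 110 133 132 134  88  81  85  77  19  15  19  21  24  45  69  56
   85 172 172]
 [172 170  65 134 132 132 125  82  82  79  16   9  19  15  28  49  67  50
   88 172 172]
 [171 173 143 101 130 130 104  79  77  74  14  26  12   6  26  48  66  51
   93 172 172]
 [171 172 173 172 136 125 126 125  94  94  13  20  18   6  31  50  63  54
  106 171 173]
 [173 171 171 171 172 172 169 158 145 151 123  36  24  18  32  45  64  52
  106 170 171]
 [172 172 173 171 174 169 170 173 172 171 171 172 133  30  34  52  63  53
  126 180 181]
 [177 173 172 170 170 171 170 172 172 170 171 170 172 172 150 103 115 149
  177 180 181]]
```

Run:
```python
from h import *
c=wrist(); o=robot.observe(); print(o['opening'],o['grip_force'],o['contact_force'],o['torque'])
np.save('w6.npy',c,allow_pickle=True)
yaw=.198
for z in(.092,.064):
  for s in(-1,1):
    for w in (-1,1):
      X=np.array([.5813,.0681,z])+.015*s*np.array([np.cos(yaw),np.sin(yaw),0])+.0045*w*np.array([-np.sin(yaw),np.cos(yaw),0]); print(z,s,w,proj(c,X))
q=robot.trace('key_grip',c)[0]['pixels']
g=cv2.cvtColor(c['img'],cv2.COLOR_RGB2GRAY)
np.set_printoptions(linewidth=250)
print(g[236:336:4,262:374:4]); print(q[236:336:4,262:374:4].astype(int))
```

```text
0.0005864473086231085 0.0 [-0.04097725  0.50810418  0.482558  ] [-0.07310165  0.19339317 -0.03902241]
0.092 -1 -1 [322.67478471 331.70973979]
0.092 -1 1 [301.95540164 331.67386639]
0.092 1 -1 [323.10796202 265.89955545]
0.092 1 1 [301.47041685 265.86176014]
0.064 -1 -1 [321.78490201 305.85970895]
0.064 -1 1 [303.76533254 305.82850127]
0.064 1 -1 [322.12378302 247.9612399 ]
0.064 1 1 [303.41843481 247.92851086]
[[116 113 116 117 119 117 115 116 117 118 117 113 117 114 115 120 116 117 115 116 115 117 115 118 119 117 118 116]
 [117 116 117 116 116 115 116 115 114 119  86  63  58  70  68  59  69 106 116 115 115 117 115 116 117 116 117 124]
 [114 116 116 116 116 117 118 115 112  61  81  85  83  82  79  80  82  81  68 117 115 117 117 115 116 116 117 165]
 [115 113 115 116 115 118 116  90  70  80  80  83  79  84  82  81  82  83  84  63 110 115 116 112 116 115 116 179]
 [116 113 115 115 116 115 111  77  79  83  81  82  53  34  22  74  83  83  82  82  68 114 114 119 117 112 114 179]
 [116 117 117 114 114 113  67  84  83  83  84  68  18  25  20  24  82  80  82  81  85 100 115 117 114 117 123 1
[... 2965 characters left out ...]
0 0 0 0 0 0 0 0 0 0 0 0 0 0 0 0 0 0 0 0 0 0 0 0 0]
 [0 0 0 0 0 0 0 0 0 0 0 0 0 0 0 0 0 0 0 0 0 0 0 0 0 0 0 0]
 [0 0 0 0 0 0 0 0 0 0 0 0 0 0 0 0 0 0 0 0 0 0 0 0 0 0 0 0]
 [0 0 0 0 0 0 0 0 0 0 0 0 0 0 0 0 0 0 0 0 0 0 0 0 0 0 0 0]
 [0 0 0 0 0 0 0 0 0 0 0 0 0 0 0 0 0 0 0 0 0 0 0 0 0 0 0 0]
 [0 0 0 0 0 0 0 0 0 0 0 0 0 0 0 0 0 0 0 0 0 0 0 0 0 0 0 0]
 [0 0 0 0 0 0 0 0 0 0 0 0 0 0 0 0 0 0 0 0 0 0 0 0 0 0 0 0]
 [0 0 0 0 0 0 0 0 0 0 0 0 0 0 0 0 0 0 0 0 0 0 0 0 0 0 0 0]
 [0 0 0 0 0 0 0 0 0 0 0 0 0 0 0 0 0 0 0 0 0 0 0 0 0 0 0 0]
 [0 0 0 0 0 0 0 0 0 0 0 0 0 0 0 0 0 0 0 0 0 0 0 0 0 0 0 0]
 [0 0 0 0 0 0 0 0 0 0 0 0 0 0 0 0 0 0 0 0 0 0 0 0 0 0 0 0]
 [0 0 0 0 0 0 0 0 0 0 0 0 0 0 0 0 0 0 0 0 0 0 0 0 0 0 0 0]]
```

The bow is where I predicted, with its top at z ≈ 0.09, so the pads closed around its very top edge. I'll open, go 8 mm deeper and grip again.

Request:
apply_moves(motion="45 0 0 0 0 0 0; 45 0 0 0 0 0 0; 45 0 0 0 0 0 0; 45 0 0 0 0 0 0; 45 0 0 0.4 0 0 0; 45 0 0 0.4 0 0 0; 45 0 0 0 0 0 0; 0 0 0 0 0 0 0; 0 0 0 0 0 0 0; 0 0 0 0 0 0 0; 0 0 0 0 0 0 0; 0 0 0 0 0 0 0; 0 0 0 0 0 0 0", force=30)

```text
time: 22.6
tool_pos: [0.5825, 0.068, 0.0604]
tool_rot: [3.141, -0.001, 0.199]
contact_force: [-0.1, 0.1, 5.2]
opening: 0.0004
grip_force: 2.3
```

Request:
apply_moves(motion="0 0 0 -0.1 0 0 0; 0 0 0 0 0 0 0; 0 0 0 0 0 0 0")

```text
time: 22.98
tool_pos: [0.5818, 0.068, 0.0605]
tool_rot: [-3.141, 0.001, 0.199]
contact_force: [-0.2, 0.4, 0.2]
opening: 0.0004
grip_force: 0.0
```

Run:
```python
from h import *
for i in range(2):
    o=robot.observe();print(o['time'],o['tool_pos'],o['opening'],o['grip_force'],o['contact_force'],o['torque'])
    c=wrist()
np.save('w7.npy',c,allow_pickle=True)
g=cv2.cvtColor(c['img'],cv2.COLOR_RGB2GRAY)
np.set_printoptions(linewidth=250)
print(g[240:332:4,286:346:2])
```

```text
22.975 [0.58177993 0.06795643 0.06048147] 0.00039433338628142554 0.0 [-0.19824595  0.38918232  0.24131452] [-0.09434653  0.13369067 -0.04191175]
23.025 [0.58180122 0.06796315 0.06051045] 0.00015335502699232595 0.0 [-0.28680142  0.15862694 -0.70946789] [-0.01928863  0.19883992 -0.0117834 ]
[[117 116 115 116 117 115 118 116 116 116 117 115 118 112 110 104 107 115 116 115 117 117 115 114 117 116 117 117 114 118]
 [119 115 119 116 116 112 115  88  62  59  58  60  66  73  79  82  77  70  67  58  60  61  72 107 115 117 116 116 116 114]
 [116 114 117 114  86  64  70  82  80  84  79  79  79  80  80  80  81  79  80  79  84  82  85  78  64  77 108 115 113 116]
 [116 102  63  70  80  83  77  84  80  83  84  82  82  80  81  80  84  82  81  81  82  81  79  81  81  84  77  60  85 113]
 [ 93  70  80  77  80  79  79  77  78  83  83  74  57  34  28  30  25  39  65  77  83  82  82  77  81  83  81  79  76  76]
 [ 76  82  80  86  83  82  83  84  84  82  66  23  25  18  19  22  12  14  12  32  78  82  80  81  82  81  83  79  79  79]
 [ 83  80  81  80  82  81  83  81  82  79  39  21  23  28  28  23  21  2
[... 1319 characters left out ...]
106 104  73  26  31  31  24  31  21  34  78 105  99  35  33  31  28  32  33  29  33]
 [ 40  47  44  42  44  40  43  45  52 117 113  83  25  29  32  26  31  27  29  91 110 116  43  39  48  47  46  40  42  39]
 [ 44  47  46  43  44  43  46  42  53 122 111  77  52  53  53  50  48  50  55  75 116 118  48  43  44  44  45  45  43  42]
 [ 46  45  43  46  44  46  46  43  58 124 116  84  71  73  69  73  74  71  70  88 117 124  56  50  50  45  45  48  44  46]
 [ 46  49  44  44  47  43  46  44  66 125 124  89  78  81  82  79  82  80  79  89 124 126  50  47  41  43  39  45  42  45]
 [ 45  43  46  48  39  49  47  44  65 130 119  88  79  81  83  80  82  84  81  85 120 127  57  43  48  45  43  45  43  47]]
```

The image shows the finger strips right against the bow, centred at col 316, even though the opening sensor reads about 0. I'll turn it and judge by torque and the image.

Request:
apply_moves(motion="0 0 0 0 0 0 0.12; 0 0 0 0 0 0 0.12; 0 0 0 0 0 0 0.12; 0 0 0 0 0 0 0", force=40)

```text
time: 23.58
tool_pos: [0.582, 0.068, 0.0607]
tool_rot: [-3.142, 0.0, -0.16]
contact_force: [-0.5, -0.2, -1.2]
opening: 0.0007
grip_force: 0.0
```

Run:
```python
from h import *
for i in range(2):
    o=robot.observe();print(o['time'],o['tool_pos'],o['tool_rot'],o['opening'],o['grip_force'],o['contact_force'],o['torque'])
    c=wrist()
g=cv2.cvtColor(c['img'],cv2.COLOR_RGB2GRAY)
np.set_printoptions(linewidth=250)
print(g[232:332:4,276:356:3])
p=robot.read_camera('scene')
for i,q in enumerate(robot.search_frame('key_grip',c)[:2]): print(q)
```

```text
23.575 [0.58200177 0.06797713 0.06071097] [-3.14153926e+00  1.59555511e-04 -1.60101291e-01] 0.0006764704204830687 0.0 [-0.49920433 -0.21764896 -1.22779629] [0.00646178 0.17729104 0.02103825]
23.625 [0.58198818 0.06798876 0.06073602] [-3.14152854e+00  1.51891713e-04 -1.58674797e-01] 0.00039388291632662067 0.0 [ 0.28599797 -0.16820868  0.6038063 ] [ 0.00720262  0.18154354 -0.02334005]
[[118 117 116 116 118 118 121 117 117 116 118 116 119 116 117 117 118 118 119 112 121 118 116 117 116 116 116]
 [117 118 118 118 118 115 115 121 119 117 117 120 117 117 118 117 116 117 120 113 117 114 117 116 118 116 118]
 [119 117 117 117 117 120 118 115 118 119 118 117 117 116 107 114 118 120 117 113 115 115 116 114 118 118 118]
 [116 120 118 120 118 119 118 116 114  68  61  66  66  73  78  68  68  58  72 107 117 117 117 117 117 117 116]
 [118 116 115 115 118 117 112  66  70  81  78  79  81  81  79  81  80  82  81  82  63 103 116 118 117 116 114]
 [116 117 118 120 116  78  71  78  84  79  82  81  79  80  79  80  82  81  80  82  82  79  72 112 117 116 117]
 [117 119 116 115  85  79  83  84  79  80  78  6
[... 1413 characters left out ...]
 31  30  32  34  32  82 101  42  27  29  30  26  86 110  35  31  25  27  26  22  32  30  28]
 [ 45  43  38  45  45  42  44  45  38  99 111  51  27  28  26  23  93 118  46  37  43  42  41  42  46  43  46]
 [ 45  43  44  44  41  40  40  46  43 106 112  55  50  52  52  50  78 123  50  50  49  44  47  44  43  43  39]
 [ 49  44  47  48  44  45  47  44  45 108 118  73  74  74  71  71  92 125  49  46  44  43  49  47  44  43  46]
 [ 44  49  48  46  43  48  43  43  44 113 123  82  84  81  81  83  94 131  50  47  45  48  49  46  44  47  48]
 [ 48  41  43  46  46  44  41  47  47 116 118  81  77  82  80  78  86 128  55  45  49  46  46  41  41  45  43]]
{'centre': [0.5904, 0.0658, 0.0836], 'score': 0.83}
```

The bow stayed put in the image, its far end moving ≈8 px left, and no torque appeared. So the pads shut above the bow, which means the real finger ends sit well above the reported TCP. That also explains the first slip, where only the hub's rim was held. I'll turn back, open and go down in steps while watching the force.

Request:
apply_moves(motion="0 0 0 -0.5 0 0 -0.12; 45 0 0 0 0 0 -0.12; 45 0 0 0 0 0 -0.12; 45 0 0 0 0 0 0; 45 0 0 0.5 0 0 0; 45 0 0 0.4 0 0 0; 45 0 0 0 0 0 0")

```text
time: 24.65
tool_pos: [0.5817, 0.068, 0.0562]
tool_rot: [-3.141, 0.001, 0.198]
contact_force: [0.4, 0.4, 0.6]
opening: 0.041
grip_force: 0.0
```

Request:
apply_moves(motion="45 0 0 0.3 0 0 0; 45 0 0 0.3 0 0 0; 45 0 0 0 0 0 0")

```text
time: 25.02
tool_pos: [0.5819, 0.068, 0.0505]
tool_rot: [-3.141, 0.0, 0.199]
contact_force: [0.2, -0.0, 0.4]
opening: 0.0417
grip_force: 0.0
```

Request:
apply_moves(motion="45 0 0 0.3 0 0 0; 45 0 0 0.2 0 0 0; 45 0 0 0 0 0 0; 0 0 0 0 0 0 0; 0 0 0 0 0 0 0; 0 0 0 0 0 0 0; 0 0 0 0 0 0 0; 0 0 0 0 0 0 0", force=30)

```text
time: 26.02
tool_pos: [0.582, 0.0681, 0.0459]
tool_rot: [-3.141, -0.0, 0.199]
contact_force: [0.1, 2.3, 1.0]
opening: 0.0085
grip_force: 30.0
```

The bow is now gripped (opening 8.5 mm, 30 N). Turning clockwise and holding.

Request:
apply_moves(motion="0 0 0 0 0 0 0.13; 0 0 0 0 0 0 0.13; 0 0 0 0 0 0 0.13; 0 0 0 0 0 0 0.13; 0 0 0 0 0 0 0.13; 0 0 0 0 0 0 0.13; 0 0 0 0 0 0 0.1; 0 0 0 0 0 0 0; 0 0 0 0 0 0 0; 0 0 0 0 0 0 0; 0 0 0 0 0 0 0")

```text
time: 27.4
tool_pos: [0.5816, 0.0665, 0.0459]
tool_rot: [3.139, -0.001, -0.681]
contact_force: [-1.4, -4.5, 1.8]
opening: 0.0085
grip_force: 30.0
```

Run:
```python
from h import *
for i in range(3):
    o=robot.observe();print(o['time'],o['tool_pos'],o['tool_rot'],o['opening'],o['grip_force'],o['contact_force'],o['torque']); robot.read_camera('wrist')
```

```text
27.4 [0.58160916 0.06653383 0.0458915 ] [ 3.13934766e+00 -5.07578025e-04 -6.80774412e-01] 0.008490871677750476 30.018641352653503 [-1.38174228 -4.48095989  1.79193459] [-0.90413947  0.50031602  0.12341793]
27.45 [0.58158267 0.06654025 0.04585168] [ 3.13929529e+00 -4.60606213e-04 -6.80776695e-01] 0.00847615012534803 30.01888006925583 [-1.93611607 -5.26654294  2.39517502] [-0.88013452  0.49233972  0.13450079]
27.5 [0.58159089 0.06651115 0.04588366] [ 3.13931097e+00 -4.88951113e-04 -6.80776513e-01] 0.009119062047072902 30.018846094608307 [-2.19753158 -5.51972589  2.49391482] [-0.92893329  0.57235084  0.14282566]
```

The key is at ≈0.88 rad with the spring torque showing, and held for over 0.5 s. Turning it back, releasing and retreating.

Request:
apply_moves(motion="0 0 0 0 0 0 -0.15; 0 0 0 0 0 0 -0.15; 0 0 0 0 0 0 -0.15; 0 0 0 0 0 0 -0.15; 0 0 0 0 0 0 -0.15; 0 0 0 0 0 0 -0.12; 0 0 0 0 0 0 0; 45 0 0 0 0 0 0; 45 0 0 0 0 0 0; 45 0 0 0 0 0 0; 45 0 0 -1 0 0 0; 45 0 0 -3 0 0 0; 45 0 0 -4 0 0 0; 45 0 0 -4 0 0 0; 45 0 0 -4 0 0 0; 45 0 0 0 0 0 0")

```text
time: 29.55
tool_pos: [0.584, 0.068, 0.2103]
tool_rot: [3.14, -0.008, 0.189]
contact_force: [-0.2, -0.0, -0.6]
opening: 0.0414
grip_force: 0.0
```

Run:
```python
from h import *
c=wrist(); o=robot.observe();print(o['time'],o['tool_pos'],o['contact_force'],o['opening'])
for t in ['hub_center','key_grip']:
    for d in robot.search_frame(t,c)[:2]: print(t,np.round(d['centre'],4),round(d['score'],2))
    for q in robot.trace(t,c)[:2]:
        y,x=np.nonzero(q['pixels']); print(t,round(q['score'],2),cv2.minAreaRect(np.c_[x,y].astype('f4')))
print([np.round(proj(c,np.array([.5813,.0681,.09])+s*.015*np.array([.98,.197,0]))) for s in(-1,1)])
# dark disc of shaft in bore at hub top: predicted
print(proj(c,[.5577,.1845,.096]),proj(c,[.5577,.1845,.1]))
```

```text
29.6 [0.58278562 0.06794425 0.20790511] [-0.52679308 -0.30596563 -0.76492688] 0.041355117087912674
hub_center 0.8 ((161.5, 223.0), (110.0, 63.0), 90.0)
key_grip [0.5795 0.066  0.0923] 0.9
key_grip 0.67 ((314.5, 227.5), (41.0, 11.0), 90.0)
[array([313., 249.]), array([313., 210.])]
[155.07710549 233.25745323] [153.06806586 234.46713727]
```

```bash
python3 -c "
from cell import robot
print(robot.hand_in())"
```

```text
the job is handed in; nothing more can be done
None
```

The crank arm is home on the shaft, the key was turned to about 0.88 rad, held over 0.5 s and is back at run, and I handed the job in at about 30 s; hand-in gave no verdict.

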